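# Lock the stroke adjuster of the snap press

### The arm

A 7-joint arm with a two-finger parallel gripper is mounted at the origin on the work surface. World frame = base frame: x ahead of the robot, y to its left, z up, the work surface at z = 0. Lengths are in mm, angles in rad, forces in N, time in s.
With the tool pointing down it reaches from about 400 to 875 mm from the base axis. Payload 19.3 kg.
Tool frame: the origin (TCP) lies at the very end of the fingers, on their centre line; the grasp point (between the pads) lies 19 mm behind it (grip_point_offset is the z of the grasp point in the tool frame, in mm); z points along the fingers, x is the direction in which the jaws open and shut, and the axes are right-handed (so a half turn about z gives the same grasp; the last joint's range is limited). The gripper opens to 85 mm and grips with 20 to 120 N. Pads are 22 mm wide; open, the fingers measure 114 mm over their backs; the gripper's body (76 mm by 85 mm) begins 54 mm behind the grasp point. The pads swing forward as they close: fully open they stand 13 mm farther back than shut.
Start: joints at [-1.236, 0.521, -0.036, 1.599, 0.021, 1.021, -0.113], TCP at [246.164, 574.472, 231.291] pointing down, gripper open.
Joint ranges: [-2.91, 2.91], [-0.3, 2.13], [-1.5, 1.42], [0.17, 2.43], [-1.26, 4.41], [0.16, 1.93], [-2.52, 2.52]. Speed limits (rad/s): [1.89, 1.89, 2.39, 2.39, 3.01, 3.01, 3.01].

### API

Orientations are given as a 3x3 rotation matrix whose columns are the frame's x, y, z axes.
In Python, from workcell import movep, movel, goto_joints, open_gripper, clamp, wait, inverse_kinematics, read_state, camera, PlanningError, finish_job, grip_point_offset gives the robot as it stands. Calls block until the motion is done:
- movep(position, orientation): joint-space move of the TCP to a pose.
- movel(position, frame=None, max_speed=150, guard=None): straight line of the TCP; frame=None keeps the orientation; max_speed is the mean speed in mm/s. With guard (N) it stops when the force on the tool has changed by that much, and returns True; else False.
- goto_joints(angles): joint-space move.
- open_gripper() and clamp(): open the fingers fully, or close them until they stop; the grip force is fixed at half the most.
- wait(seconds).
- inverse_kinematics(position, orientation): joint angles nearest the present ones, or None.
- read_state(): the state.
- camera(name): name is "scene" or "top" or "wrist"; returns a dict with "image" (480x640x3 uint8, blue, green, red), "range_z" (480x640 float32, mm along the optical axis (not along the pixel's ray), 0 where there is no reading), "fx", "fy", "cx", "cy" (pixels), "cam_to_world" (4x4, takes a point from camera to world coordinates). Camera axes: x right, y up, looking along -z (the intrinsics and any distortion apply to the point x, -y, -z); pixel columns grow to the right and rows downward; lengths in mm; the calibration is good to about 2 mm. A picture is of the moment at which its call begins.
A pose or a line that the arm cannot do raises PlanningError and nothing moves.
- finish_job(): hands the job in, once; it reports no verdict.
The state is a dict: "time": time; "qpos": joint angles; "qvel": joint speeds; "joint_efforts": joint torques, N m; "eef_pos": TCP position; "tool_rot": TCP orientation; "ft_force": force on the tool from outside, world axes, zero at the start; "torque": the same for the moment, N m; "finger_gap": finger opening in mm.
Only numpy, scipy, OpenCV 4.12 (cv2) and the standard library are available. Lean on these libraries where they do the work, as an engineer would, in place of code of your own. Each camera call takes 0.05 s, during which the arm holds its last target.

### The job

Lock the stroke adjuster on top of the snap press: fit the large open-ended spanner on the two spanner flats of the adjuster with its handle lying on the small block and against the tall stud, so that the adjuster cannot turn, then turn the knurled lock ring below it clockwise (from above) until it is fully home, without the adjuster shifting by as much as one graduation (15 degrees). Then take the spanner off and lay it flat on the rubber mat again, leaving the other things where they are.

Things in the scene. Friction and masses are not known exactly. Their poses are not given: they have to be found in the camera images.
- press: Green pneumatic bench press, 300 mm tall, fixed. Origin on the bench under the adjuster's axis, z up, working side faces -x. Base 220 x 150 mm. The air cylinder on top ends in a square 136 mm aluminium cap, its flat top 250 mm above the bench, adjuster in its centre; at its corners, 54 mm off in x and y, tie-rod nuts (22 mm wide) with rod ends 14 mm high, but the one at (-54, +54) mm is tall.
- stud (a point): Axis of the tall stud (12 mm diameter, 42 mm high over the cap) at the height of the braced handle, 76 mm from the adjuster's axis. Beside it on the cap stands a dark steel block 18 mm wide and 30 mm high, 50 to 74 mm from the adjuster's axis, on which the handle lies.
- flats (a point): Spanner flats of the adjuster barrel: point on its upright axis at the shoulder (51 mm diameter), 280 mm above the bench, level with the dark block. The flats rise 26 mm, 32 mm apart, 26 mm long, tapering to 22 mm wide noses 21 mm either side; top 6 mm chamfered in by 3 mm. x: along the flats, away from stud and block; a spanner with origin and x as here is seated, 0.5 mm from the stud.
- barrel (a joint): Angle of the adjuster barrel, rad, clockwise from above positive; 0 at the start, its correct setting. It turns against a drag of only 0.12 N m and has no spring.
- ring (a joint): Angle of the lock ring on the barrel's thread, rad, clockwise from above positive: 0 backed off, 2.2 fully home, where it stiffens within 0.1 rad. It drags on the thread with 0.3 N m, more than the barrel's own drag, so turning it carries an unheld barrel round.
- ring_mid (a point): Centre of the knurled dark lock ring, mid-height: 64 mm diameter, 24 mm high, underside 0.5 mm above the cap, top 5.5 mm below the seated spanner. The spanner's head (50 mm wide) is narrower than the ring, so fingers from above can straddle head and barrel and grip the ring, the handle passing between them.
- mat: Black rubber mat, 270 (x) by 290 (y) by 4 mm, fixed; origin under its centre. Three tools lie on it side by side, 90 mm apart, in any order: the large spanner, a small wrench and a yellow screwdriver. At least 70 mm to the left of it stands a sewing machine 280 mm tall; to the right of the press lies a grey car-seat pan 130 mm tall.
- spanner: Large plain steel open-ended spanner lying flat, 193 mm long, 0.2 to 0.45 kg. Origin at the jaw's centre, on the underside; x out of the open jaw, handle along -x to -172 mm, z up. Jaw 34 mm wide, from 22.5 mm behind the origin to 20 mm ahead; head 50 mm wide, 12 mm thick; handle 22 mm wide, 8 mm thick, underside level with the head's. Balances about 60 mm behind the origin.
- spanner_grip (a point): A good place to hold the spanner, on its handle 100 mm behind the jaw's centre, mid-thickness (4 mm above the underside).
- spanner_edge (a point): Point in the middle of the spanner's handle 74 mm behind the jaw's centre; when the handle bears on the stud this point is 17 mm from the stud's axis.
- small_wrench: Small steel wrench, 150 mm, on the mat. Leave alone.
- screwdriver: Yellow-handled screwdriver, 190 mm, on the mat. Leave alone.
- pliers: Pliers with blue handles, 180 mm, lying near the robot. Leave alone.
- tack_hammer: Tack hammer with a wooden handle, 220 mm, lying near the robot; origin under its head. Leave alone.
- thread_cone: Upright cone of dark red thread, 165 mm tall. Leave alone.
- spray_can: Upright spray can, 64 mm diameter, 195 mm tall. Leave alone.
- button_tin: Open blue tin, 84 mm diameter, 100 mm tall. Leave alone.
Things that resemble listed ones, but are neither listed nor needed, are in the scene too. What is shaped like the spanner but brown is not meant.

How it is judged:
By the outcome, as a careful person would: the job done as asked, in the order asked, and still so for the second after the job is handed in, with the robot touching nothing.
It also fails if it takes over 72 s, if anything falls off the work surface, if the arm or the gripper's body presses on something with over 40 N, if the wrist force passes 120 N, or if a joint passes its speed limit or range.

## Working session

There is one attempt and no reset: what is moved stays moved. The work goes in short steps, each a Python script; the robot and the scene stay as the last script left them, time stands still between calls to the robot, and variables do not carry over. Pictures are saved under pics/ and viewed, and the job is handed in when it is done.

```bash
ls; mkdir -p pics; python3 - <<'E'
from workcell import *
import cv2,numpy as np
s=read_state();print(s['time'],s['eef_pos'],s['finger_gap'],grip_point_offset)
for n in("scene","top","wrist"):
    c=camera(n);cv2.imwrite(f"pics/{n}0.png",c["image"]);np.savez(f"{n}0.npz",**c)
    print(n,c["fx"],c["cx"],c["cy"],np.round(c["cam_to_world"],3).tolist(),[k for k in c], (c["range_z"]>0).mean())
E
```

```text
pics
0.0 [246.05683882 574.16626284 230.71000115] 85.88657579593686 -18.700000000000003
scene 510.44416891059274 312.7433053204976 230.93454954835454 [[-0.291, -0.793, 0.535, 1288.226], [0.957, -0.238, 0.168, 450.896], [-0.006, 0.56, 0.828, 1381.4], [0.0, 0.0, 0.0, 1.0]] ['image', 'range_z', 'fx', 'fy', 'cx', 'cy', 'cam_to_world'] 0.9961946614583334
top 484.9143738750755 314.2427348988642 236.9002947628733 [[-0.003, 0.996, -0.084, 417.0], [-1.0, -0.001, 0.031, 223.887], [0.03, 0.084, 0.996, 1374.074], [0.0, 0.0, 0.0, 1.0]] ['image', 'range_z', 'fx', 'fy', 'cx', 'cy', 'cam_to_world'] 0.995888671875
wrist 381.7022206454289 315.62141563540666 235.536155795359 [[0.394, -0.884, -0.253, 182.78], [0.919, 0.378, 0.109, 602.023], [-0.001, -0.275, 0.961, 374.171], [0.0, 0.0, 0.0, 1.0]] ['image', 'range_z', 'fx', 'fy', 'cx', 'cy', 'cam_to_world'] 0.996025390625
```

View pics/scene0.png

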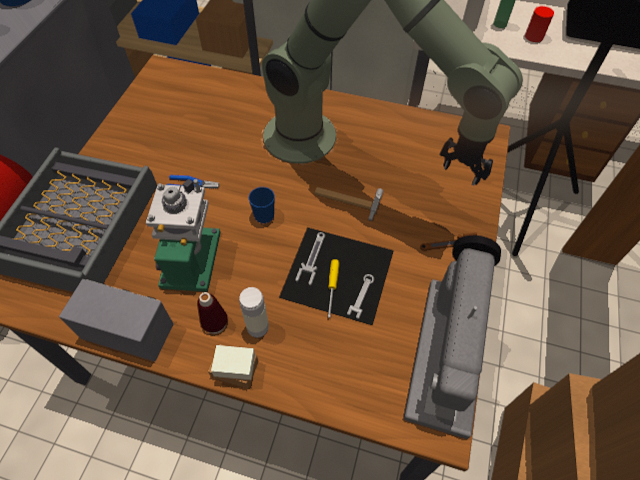

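View pics/top0.png

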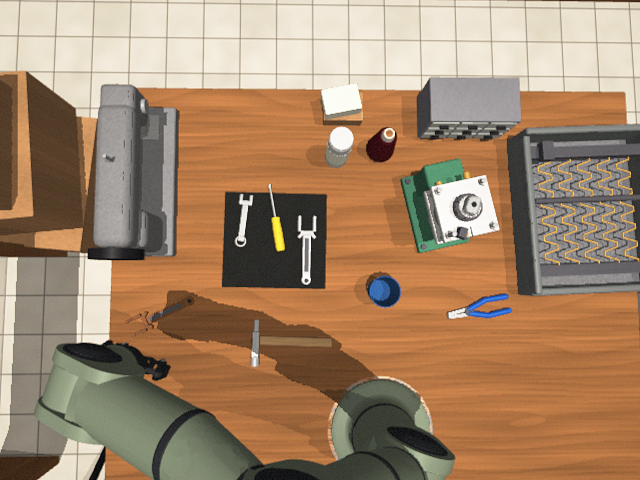

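View pics/wrist0.png

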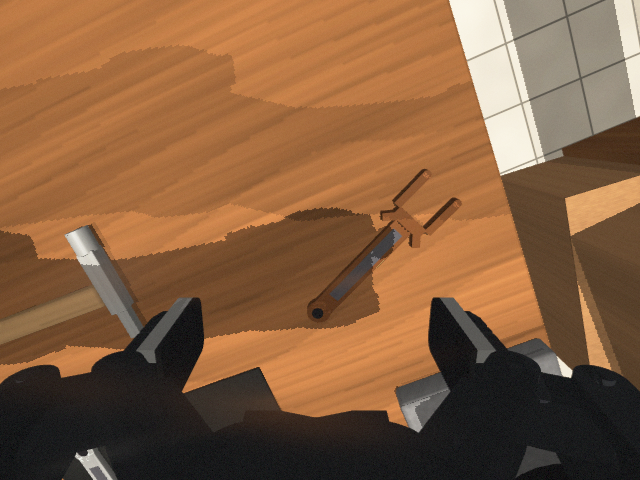

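The top view shows the large spanner on the mat at about (307,250), with its jaw up at (307,222). The press cap is at (465,207), with the dark block/stud near (462,233). The brown lookalike is at (170,308).

```bash
cat > h.py <<'E'
from workcell import *
import cv2,numpy as np
def ray(c,u,v):
    T=np.array(c["cam_to_world"]);d=T[:3,:3]@np.array([(u-c["cx"])/c["fx"],-(v-c["cy"])/c["fy"],-1.0]);return T[:3,3],d
def onz(c,u,v,z):
    o,d=ray(c,u,v);return o+d*(z-o[2])/d[2]
def rng(c,u,v):
    o,d=ray(c,u,v);return o+d*c["range_z"][int(v),int(u)]
def cloud(c):
    v,u=np.mgrid[0:480,0:640];T=np.array(c["cam_to_world"])
    d=np.stack([(u-c["cx"])/c["fx"],-(v-c["cy"])/c["fy"],-np.ones_like(u,float)],-1)
    return d*c["range_z"][...,None]@T[:3,:3].T+T[:3,3]
def proj(c,p):
    T=np.array(c["cam_to_world"]);q=T[:3,:3].T@(np.array(p)-T[:3,3]);return c["cx"]-c["fx"]*q[0]/q[2],c["cy"]+c["fy"]*q[1]/q[2]
def down(yaw):  # tool x at angle yaw in world, z down
    x=np.array([np.cos(yaw),np.sin(yaw),0]);z=np.array([0,0,-1.]);return np.stack([x,np.cross(z,x),z],1)
def snap(n,f):
    c=camera(n);cv2.imwrite(f"pics/{f}.png",c["image"]);np.savez(f"{f}.npz",**c);return c
def load(f): return {k:v if v.ndim else float(v) for k,v in np.load(f+".npz").items()}
E
python3 - <<'E'
from h import *
c=load("top0");s=load("scene0");w=load("wrist0")
for n,u,v in[("jaw",307,232),("hole",306,282),("cap",450,232),("adj",468,205),("cap2",490,195),("mat",240,270),("bench",350,250),("seat",520,200),("block",464,233),("sew",125,130)]:print(n,rng(c,u,v).round(0))
st=read_state();R=st["tool_rot"];print(R.round(3))
T=w["cam_to_world"];print("cam in tool",(R.T@(T[:3,3]-st["eef_pos"])).round(1),(R.T@T[:3,:3]).round(3).tolist())
im=c["image"][150:270,400:520];cv2.imwrite("pics/z1.png",cv2.resize(im,None,fx=5,fy=5,interpolation=cv2.INTER_CUBIC))
im=s["image"][160:300,120:240];cv2.imwrite("pics/z2.png",cv2.resize(im,None,fx=4,fy=4,interpolation=cv2.INTER_CUBIC))
E
```

```text
jaw [546. 202.  15.]
hole [405. 206.  15.]
cap [ 521. -123.  272.]
adj [ 579. -155.  304.]
cap2 [ 611. -227.  252.]
mat [440. 390.   6.]
bench [495.  80.   0.]
seat [ 630. -387.   61.]
block [ 518. -152.  281.]
sew [760. 628. 261.]
[[ 0.394  0.919 -0.   ]
 [ 0.919 -0.394 -0.001]
 [-0.001  0.    -1.   ]]
cam in tool [   0.5  -69.1 -143.3] [[1.0, -0.0, 0.0], [-0.0, -0.961, -0.275], [0.0, 0.275, -0.961]]
```

View pics/z1.png

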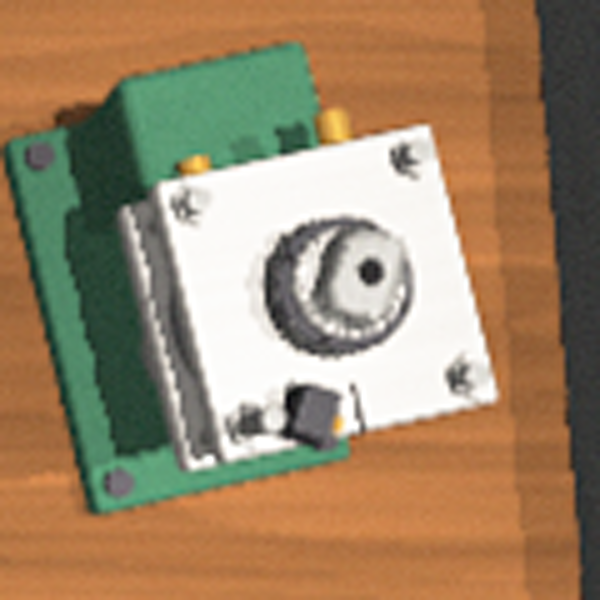

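View pics/z2.png

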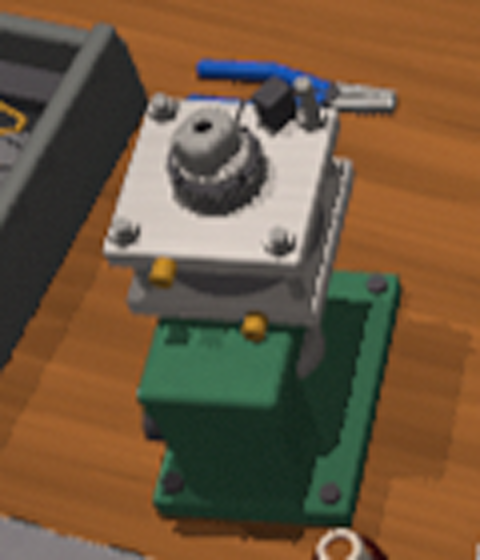

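```bash
python3 - <<'E'
from h import *
w=load("wrist0");P=cloud(w);st=read_state()
Q=(P-st["eef_pos"])@st["tool_rot"]
for u,v in[(185,302),(200,305),(440,302),(450,302),(180,320)]:print("fingertip",u,v,Q[v,u].round(1))
m=(w["range_z"]<200)&(w["range_z"]>0);print("finger max z",np.percentile(Q[m][:,2],[50,99,100]))
movep([455,205,200],down(np.pi/2));print(read_state()["time"],read_state()["qpos"].round(2))
snap("wrist","w1")
movep([565,-160,380],down(np.radians(70)));print(read_state()["time"],read_state()["qpos"].round(2))
snap("wrist","w2");print(read_state()["time"])
E
```

```text
fingertip 185 302 [-45.  -10.3 -22. ]
fingertip 200 305 [-42.2  -5.7 -14.9]
fingertip 440 302 [ 44.  -10.  -21.3]
fingertip 450 302 [ 47.6  -9.9 -21.1]
fingertip 180 320 [-42.7  -9.8 -33.9]
finger max z [-75.20692445 -20.07869126 -12.42116873]
1.7167 [-0.53  0.36 -0.01  1.96  0.01  0.82  1.02]
3.325 [ 0.04  0.35  0.19  1.5  -0.07  1.3   1.46]
3.375
```

View pics/w1.png

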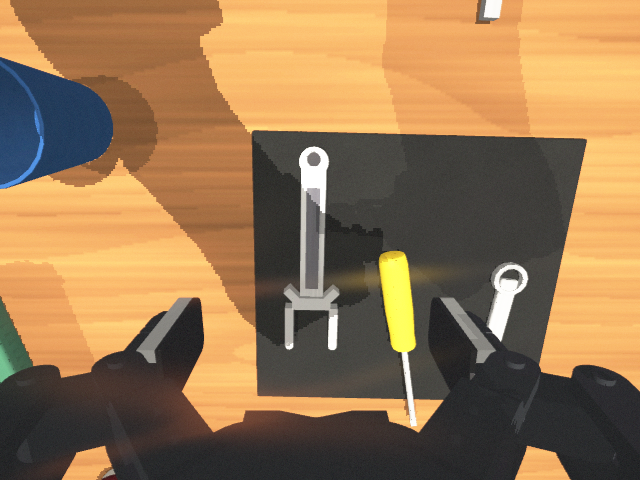

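View pics/w2.png

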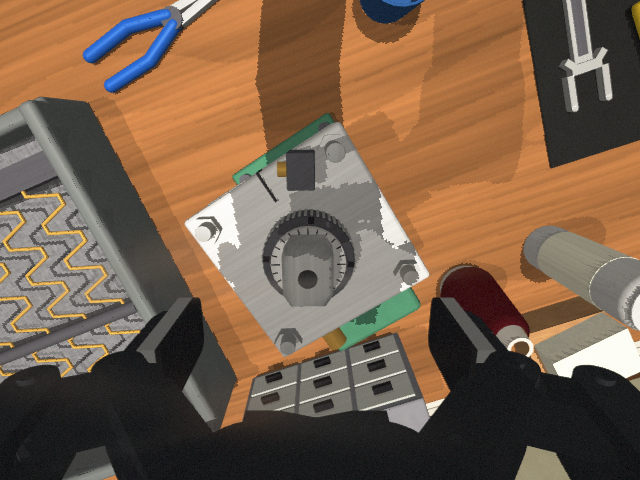

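w1: the spanner's hole is at (314,160) and its jaw tips are at (290,347) and (332,347). w2: the adjuster top hole is at (308,280), the block at (301,170) and the tall stud at (334,150).

```bash
python3 - <<'E'
from h import *
c=load("w1");P=cloud(c)
m=np.zeros((480,640),bool);m[140:355,275:350]=1
z=P[...,2];print("mat z",np.median(z[370:390,270:400]),"head z",np.median(z[300:304,295:330]),"handle z",np.median(z[168:180,305:322]))
g=cv2.cvtColor(c["image"],cv2.COLOR_BGR2HSV)
M=m&(z>8)&(z<25)
# project by ray on plane by height class
v,u=np.nonzero(M);pts=np.array([onz(c,a,b,(16 if b>285 else 12))[:2] for a,b in zip(u,v)])
r=cv2.minAreaRect(pts.astype(np.float32));print("rect",r)
print("hole",onz(c,314,160,12).round(1))
# handle centreline
h=(v>175)&(v<280);rows=[]
for b in range(175,280,4):
    k=pts[v==b]; rows.append([(k[:,0].min()+k[:,0].max())/2,(k[:,1].min()+k[:,1].max())/2,np.ptp(k[:,1])])
rows=np.array(rows);print("handle w",np.median(rows[:,2]));f=np.polyfit(rows[:,0],rows[:,1],1);print("slope deg",np.degrees(np.arctan(f[0])),"y at 450",np.polyval(f,450))
print("tip x", np.sort(pts[:,0])[-5:], "tail", np.sort(pts[:,0])[:5])
# head edges
k=pts[(v>308)&(v<345)];print("head y range",k[:,1].min(),k[:,1].max(),"mid",(k[:,1].min()+k[:,1].max())/2, "x mid",k[:,0].mean())
cv2.imwrite("pics/m1.png",(M*255).astype(np.uint8))
print("== press")
c=load("w2");P=cloud(c);z=P[...,2]
sub=np.zeros((480,640),bool);sub[110:360,180:430]=1
print("cap z",np.median(z[255:265,225:240]))
top=sub&(z>298)&(z<315);top[:200]=0
T=P[top];print("top n",len(T),np.median(T[:,2]),"rect",cv2.minAreaRect(T[:,:2].astype(np.float32)),T[:,:2].mean(0))
print("hole",onz(c,308,279.5,306).round(1))
bl=sub&(z>274)&(z<286);bl[195:]=0;bl[:,318:]=0
B=P[bl];print("block",len(B),np.median(B[:,2]),cv2.minAreaRect(B[:,:2].astype(np.float32)))
s=sub&(z>284)&(z<298);s[195:]=0;S=P[s];print("stud",len(S),S.mean(0) if len(S) else 0)
rg=sub&(z>270)&(z<278)&(np.hypot(*(P[...,:2]-T[:,:2].mean(0)).transpose(2,0,1))<45)
R=P[rg];print("ring",cv2.minEnclosingCircle(R[:,:2].astype(np.float32)))
sh=sub&(z>278)&(z<283)&(np.hypot(*(P[...,:2]-T[:,:2].mean(0)).transpose(2,0,1))<40)
R=P[sh];print("should",cv2.minEnclosingCircle(R[:,:2].astype(np.float32)))
im=c["image"][100:370,180:430];cv2.imwrite("pics/z3.png",cv2.resize(im,None,fx=2.2,fy=2.2,interpolation=cv2.INTER_CUBIC))
capm=sub&(abs(z-250)<4);print("cap",cv2.minAreaRect(P[capm][:,:2].astype(np.float32)))
E
```

```text
mat z 4.570167050833362 head z 16.64610421101412 handle z 12.766020677247212
rect ((498.447998046875, 202.98184204101562), (52.24601364135742, 191.5787811279297), 88.55976104736328)
hole [413.6 204.8  12. ]
handle w 21.144931667209647
slope deg -1.1157604405055015 y at 450 203.60441482265617
tip x [593.62793779 594.70419435 594.70486632 594.70553828 594.70621024] tail [402.75990876 402.76078452 402.76166027 402.76253602 402.76341177]
head y range 176.658282882481 226.6509280864979 mid 201.65460548448945 x mid 569.2376142533894
== press
cap z 250.7044649772148
top n 3065 306.4653014295901 rect ((582.0284423828125, -169.524658203125), (32.05778884887695, 42.0092658996582), 70.85958099365234) [ 579.55874898 -168.58261676]
hole [ 583.3 -169.4  306. ]
block 1104 280.6592463816437 ((522.6028442382812, -153.12440490722656), (17.80547523498535, 24.11428451538086), 70.08009338378906)
stud 327 [ 517.72819192 -128.6826625   292.55391503]
ring ((582.3704223632812, -169.81723022460938), 32.95743942260742)
should ((582.1681518554688, -169.6684112548828), 25.67711067199707)
cap ((589.8660278320312, -167.7939453125), (153.29563903808594, 135.60653686523438), 12.464371681213379)
```

View pics/z3.png

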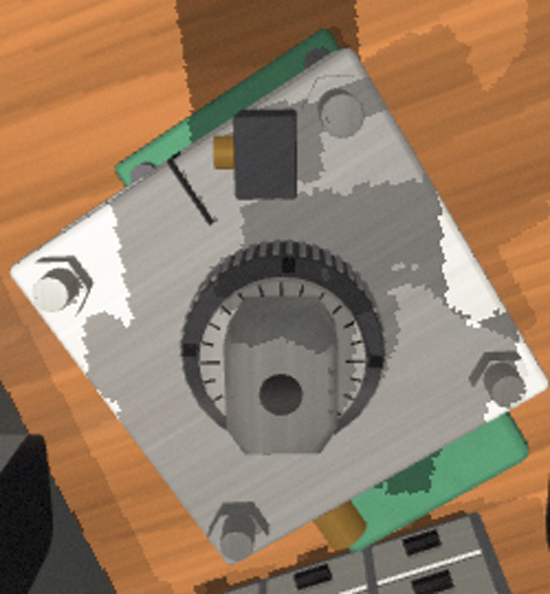

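View pics/m1.png

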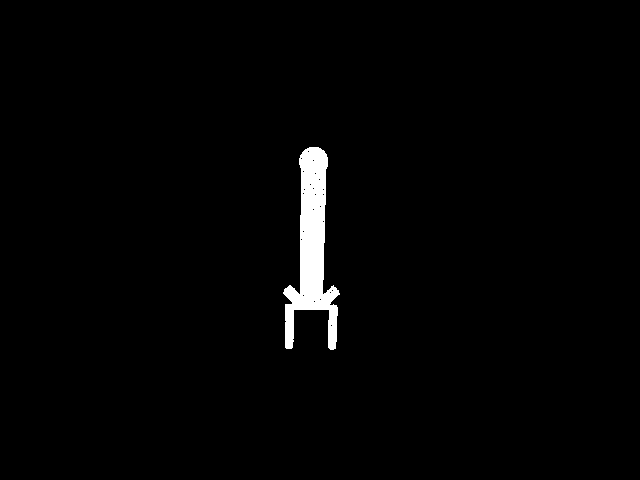

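Everything agrees with the sizes given. The adjuster axis is (582.2,-169.7), the flats' x yaw is about -19.2°, and the spanner origin is (574.7,201.4) with yaw -1.25°. Next I grasp it.

```bash
python3 - <<'E'
from h import *
y=np.radians(-1.25);o=np.array([574.7,201.4]);g=o-100*np.array([np.cos(y),np.sin(y)]);R=down(y+np.pi/2)
movep([*g,70],R)
print(movel([*g,5.5],max_speed=100,guard=15),read_state()["eef_pos"].round(2))
clamp();s=read_state();print(s["finger_gap"],s["ft_force"].round(1),s["eef_pos"].round(2),s["time"])
movel([*g,120],max_speed=150);s=read_state();print(s["finger_gap"],s["ft_force"].round(1),s["torque"].round(2),s["time"])
snap("wrist","w3");snap("scene","s3");snap("top","t3")
E
```

```text
False [474.96 203.61   5.86]
19.93238066299246 [-2.4 -1.3 10.3] [474.83 203.58   5.95] 6.575
19.5050418103074 [ 0.2  0.1 -4.7] [0.02 0.12 0.  ] 7.4917
```

View pics/w3.png

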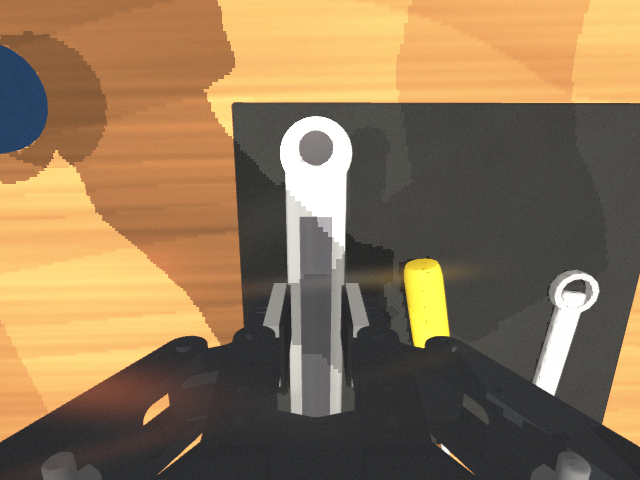

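View pics/s3.png

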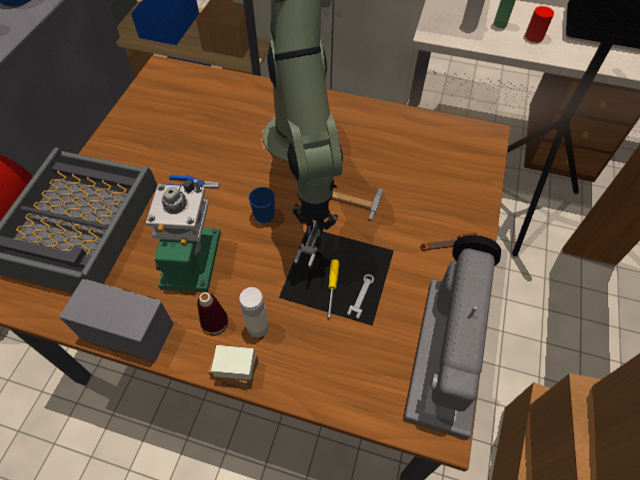

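w3: the spanner is held at the handle, with its hole at (316,148). I'll check its pose in the tool frame from the range data.

```bash
python3 - <<'E'
from h import *
st=read_state();c=load("w3");P=cloud(c);Q=(P-st["eef_pos"])@st["tool_rot"]
g=lambda r,a,b:np.median(Q[r:r+6,a:b].reshape(-1,3),0).round(1)
for r in(180,200,230,255,280,300,330,360,390):print(r,g(r,290,340) if r<215 else g(r,303,328))
m=(Q[...,2]>-25)&(Q[...,2]<10);m[:,:270]=0;m[:,370:]=0;m[:110]=0;m[275:]=0
for r in range(170,275,12):
    q=Q[r][m[r]];print(r,"x",q[:,0].min().round(1),q[:,0].max().round(1),"y",np.median(q[:,1]).round(1))
print("tail y",Q[m][:,1].min())
print("-- top");c=load("t3");P=cloud(c);Q=(P-st["eef_pos"])@st["tool_rot"]
k=(Q[...,1]>30)&(Q[...,1]<135)&(abs(Q[...,0])<35)&(Q[...,2]<25)&(Q[...,2]>-60);q=Q[k]
print(len(q),"tip y",np.percentile(q[:,1],[0,98,100]),"x",q[:,0].min(),q[:,0].max())
for a in range(30,130,10):
    s=q[(q[:,1]>=a)&(q[:,1]<a+10)];print(a,len(s),np.median(s[:,2]) if len(s) else '', (s[:,0].min(),s[:,0].max()) if len(s) else '')
E
```

```text
180 [ -0.2 -49.8  -7.8]
200 [ -0.2 -42.6  -7.7]
230 [ -0.1 -31.4  -7.8]
255 [ -0.1 -21.5  -7.5]
280 [ -0.1 -11.2  -7.3]
300 [-0.1 -2.7 -7.2]
330 [-0.1 10.6 -6.9]
360 [-0.1 24.6 -6.6]
390 [-0.1 39.5 -6.2]
170 x -10.9 10.9 y -54.2
182 x -10.8 11.0 y -50.0
194 x -10.9 10.7 y -45.6
206 x -10.6 10.9 y -41.2
218 x -10.7 11.0 y -36.8
230 x -10.9 10.6 y -32.2
242 x -10.6 10.7 y -27.6
254 x -10.8 10.8 y -22.8
266 x -10.8 11.0 y -18.0
tail y -72.3704901572146
-- top
42 tip y [ 85.99811519 116.62252234 117.53895494] x 18.374492372485605 26.340510733261894
30 0  
40 0  
50 0  
60 0  
70 0  
80 5 -7.493825922406892 (np.float64(20.853303236296483), np.float64(26.024813019425427))
90 15 -7.919341713410152 (np.float64(18.374492372485605), np.float64(26.225508644803664))
100 13 -8.229444802419042 (np.float64(18.536875771922443), np.float64(26.340510733261894))
110 9 -6.764895305304497 (np.float64(18.75431391387184), np.float64(24.043568656123938))
120 0
```

```bash
cat >> h.py <<'E'
AX=np.array([582.2,-169.7]);YF=np.radians(-19.2)
D=np.array([np.cos(YF),np.sin(YF)]);N=np.array([-D[1],D[0]])
def rx(a): return np.array([[1,0,0],[0,np.cos(a),-np.sin(a)],[0,np.sin(a),np.cos(a)]])
RS=down(YF+np.pi/2)@rx(np.radians(-1.0))
E
python3 - <<'E'
from h import *
t=AX-99.6*D;print(t)
movep([475,60,340],down(np.radians(80)))
movep([*t,318],RS);s=read_state();print(s["eef_pos"].round(2),s["ft_force"].round(1),s["time"],s["qpos"].round(2))
snap("wrist","w4");snap("scene","s4");snap("top","t4")
im=cv2.imread("pics/s4.png")[130:300,100:270];cv2.imwrite("pics/z4.png",cv2.resize(im,None,fx=3.5,fy=3.5,interpolation=cv2.INTER_CUBIC))
im=cv2.imread("pics/t4.png")[150:270,400:520];cv2.imwrite("pics/z5.png",cv2.resize(im,None,fx=5,fy=5,interpolation=cv2.INTER_CUBIC))
E
```

```text
[ 488.14011352 -136.94488198]
[ 488.17 -136.48  317.08] [ 0.4  0.6 -4.3] 9.475 [ 0.03  0.23  0.15  1.81 -0.04  1.08  1.43]
```

View pics/w4.png

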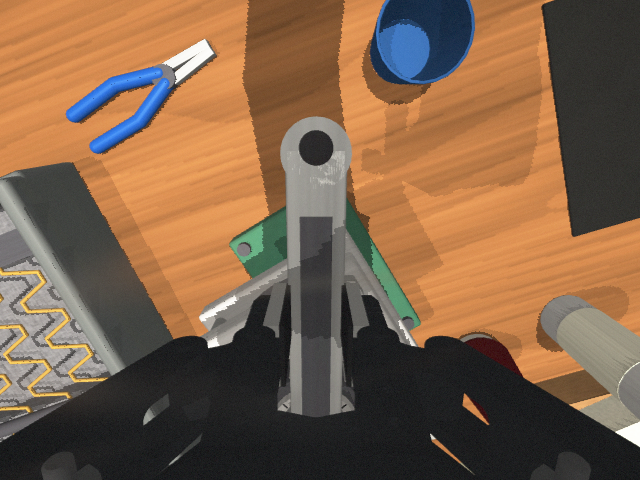

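View pics/z4.png

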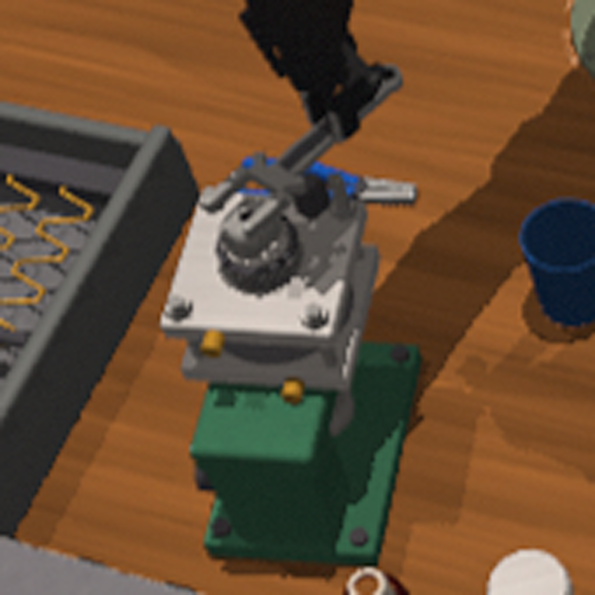

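View pics/z5.png

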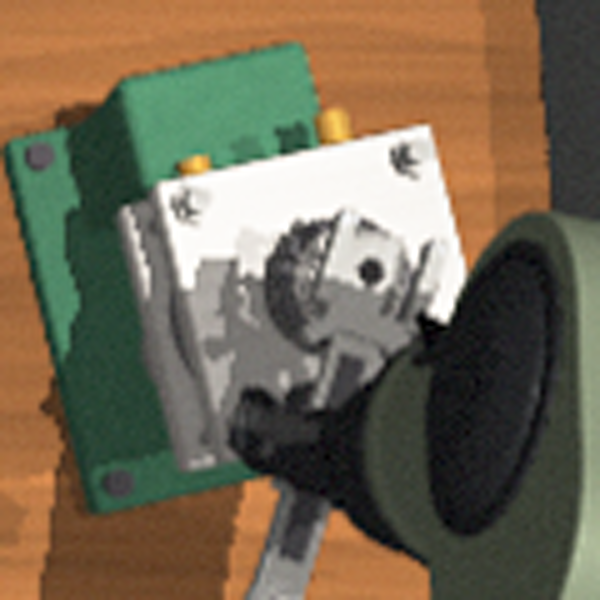

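The top view shows the jaw straddling the barrel, roughly centred once parallax is taken out. Next I lower it under a guard.

```bash
python3 - <<'E'
from h import *
t=AX-99.6*D
print(movel([*t,309],max_speed=60,guard=10));wait(0.2);s=read_state();e=s["eef_pos"];print(e.round(2),"err along/lat",(e[:2]-t)@D,(e[:2]-t)@N,s["ft_force"].round(1),s["torque"].round(2))
print(movel([*t,283],max_speed=50,guard=10));wait(0.1);s=read_state();e=s["eef_pos"];print(e.round(2),"err",(e[:2]-t)@D,(e[:2]-t)@N,s["ft_force"].round(1),s["torque"].round(2),s["time"])
snap("wrist","w5");snap("scene","s5");snap("top","t5")
im=cv2.imread("pics/s5.png")[130:300,100:270];a=cv2.resize(im,None,fx=2.3,fy=2.3,interpolation=cv2.INTER_CUBIC)
im=cv2.imread("pics/t5.png")[150:270,400:520];b=cv2.resize(im,(391,391),interpolation=cv2.INTER_CUBIC)
cv2.imwrite("pics/z6.png",np.hstack([a,b]))
E
```

```text
False
[ 488.19 -136.92  309.13] err along/lat 0.0386757652235478 0.04410001595117179 [ 0.1  0.6 -3.4] [ 0.02  0.2  -0.02]
False
[ 488.3  -137.    283.21] err 0.1698484998952886 -0.00378862370383581 [-0.2 -1.3 -3.8] [ 0.01  0.14 -0.04] 10.8917
```

View pics/z6.png

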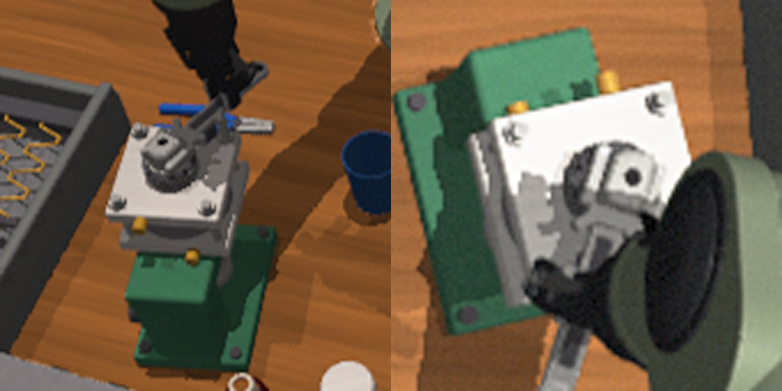

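```bash
python3 - <<'E'
from h import *
t=AX-99.6*D
print(movel([*t,281.3],max_speed=30,guard=8));s=read_state();print(s["eef_pos"].round(2),s["ft_force"].round(1))
open_gripper();s=read_state();print(s["finger_gap"],s["ft_force"].round(1))
movel([*t,340],max_speed=150)
movep([565,-160,380],down(np.radians(70)));c=snap("wrist","w6");print(read_state()["time"])
im=c["image"][60:370,180:430];cv2.imwrite("pics/z7.png",cv2.resize(im,None,fx=1.9,fy=1.9,interpolation=cv2.INTER_CUBIC))
P=cloud(c);z=P[...,2]
sub=np.zeros((480,640),bool);sub[60:360,180:430]=1
top=sub&(z>301)&(z<315);print("flats rect",cv2.minAreaRect(P[top][:,:2].astype(np.float32)))
L=(P[...,:2]-AX)@D;W=(P[...,:2]-AX)@N
h=sub&(z>284)&(z<291.5)&(L<-85)&(abs(W)<20)
for a in range(-170,-85,10):
    k=h&(L>a)&(L<a+10);print(a,np.median(z[k]).round(1),W[k].min().round(1),W[k].max().round(1),k.sum())
print("tail",L[h].min())
for a in (-60,-40):
    k=sub&(L>a)&(L<a+8)&(abs(W)<8);print(a,np.median(z[k]))
k=sub&(L>-10)&(L<22)&(abs(W)>18)&(abs(W)<25);print("jaw arms z",np.median(z[k&(W>0)]),np.median(z[k&(W<0)]))
E
```

```text
False
[ 488.31 -137.01  281.55] [-1.5  0.8  1.9]
85.47241019663258 [ 0.1 -0.5  0.2]
12.9833
flats rect ((581.6946411132812, -169.68228149414062), (31.42640495300293, 41.30300521850586), 70.82415008544922)
  return _methods._mean(a, axis=axis, dtype=dtype,
  ret = ret.dtype.type(ret / rcount)
Traceback (most recent call last):
ValueError: zero-size array to reduction operation minimum which has no identity
```

View pics/z7.png

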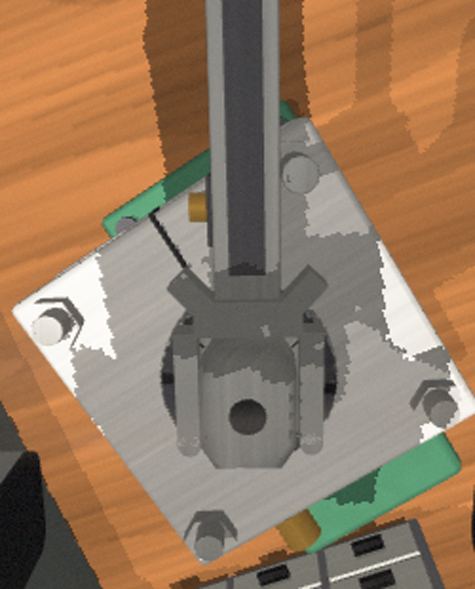

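The spanner is seated: both jaw arms lie alongside the flats, the handle runs between stud and block, and the flats' angle is unchanged at 70.8°. The head has two diagonal wings that may limit the finger stroke, so I measure them.

```bash
python3 - <<'E'
from h import *
c=load("w6");P=cloud(c);z=P[...,2]
sub=np.zeros((480,640),bool);sub[:360,180:430]=1
L=(P[...,:2]-AX)@D;W=(P[...,:2]-AX)@N
hd=sub&(z>286)&(z<295)&(L>-90)&(L<30)&(abs(W)<40)&~((W>11.5)&(L<-60))
for a in range(-64,26,4):
    k=hd&(L>a)&(L<=a+4)
    if k.sum():print(a,np.median(z[k]).round(1),W[k].min().round(1),W[k].max().round(1))
k=sub&(z>285)&(z<291)&(L<-90)&(abs(W)<20)
if k.sum():
    print("tail part L",L[k].min(),L[k].max(),"W mid far/near",[ (W[k&(abs(L-a)<4)].min().round(1),W[k&(abs(L-a)<4)].max().round(1)) for a in (-150,-130,-110) if (k&(abs(L-a)<4)).any()])
for ang in range(50,131,5):
    a=np.radians(ang); r=-L*np.cos(a)+W*np.sin(a); t=L*np.sin(a)+W*np.cos(a)
    q=hd&(abs(t)<12.5); print(ang,"max r finger A",r[q].max().round(1),"B",(-r[q]).max().round(1))
E
```

```text
-64 288.8 -10.6 11.4
-60 288.9 -10.1 11.3
-56 288.8 -10.2 11.3
-52 288.9 -10.3 11.3
-48 288.8 -20.0 20.8
-44 289.1 -23.8 24.7
-40 290.1 -25.8 26.5
-36 292.3 -22.3 23.4
-32 292.8 -18.6 19.7
-28 292.8 -17.5 17.9
-24 292.5 -24.3 25.5
-20 292.7 -24.3 25.5
-16 292.7 -24.6 25.5
-12 292.7 -24.4 25.0
-8 292.6 -24.3 24.9
-4 292.7 -24.4 25.0
0 292.6 -24.5 25.0
4 292.6 -24.1 25.0
8 292.8 -24.3 25.1
12 292.6 -24.4 25.2
16 292.6 -24.5 25.1
20 292.1 20.0 21.9
tail part L -154.80062401139963 -90.0041131340254 W mid far/near [(np.float64(-10.8), np.float64(11.4)), (np.float64(-10.7), np.float64(11.2)), (np.float64(-10.3), np.float64(11.1))]
50 max r finger A 44.9 B 30.3
55 max r finger A 34.4 B 30.3
60 max r finger A 33.9 B 30.1
65 max r finger A 33.0 B 29.6
70 max r finger A 31.3 B 28.9
75 max r finger A 29.5 B 28.0
80 max r finger A 27.9 B 27.0
85 max r finger A 26.7 B 25.5
90 max r finger A 25.1 B 24.5
95 max r finger A 26.3 B 25.6
100 max r finger A 27.6 B 26.8
105 max r finger A 28.9 B 28.3
110 max r finger A 29.7 B 29.9
115 max r finger A 30.4 B 32.0
120 max r finger A 30.8 B 32.9
125 max r finger A 31.1 B 33.5
130 max r finger A 31.1 B 36.3
```

Wings limit the finger axis to 71–109° from the handle, so I'll use strokes of about 37° and four passes. First stroke, with checks.

```bash
cat >> h.py <<'E'
def yaw(phi): return YF+np.pi-np.radians(phi)
E
python3 - <<'E'
from h import *
def rep(n):
    s=read_state();print(n,round(s["time"],2),s["eef_pos"].round(1),"F",s["ft_force"].round(1),"T",s["torque"].round(2),"gap",round(s["finger_gap"],1),"q7",round(s["qpos"][6],3));return s
movep([*AX,325],down(yaw(72)))
print(movel([*AX,252],max_speed=100,guard=12));rep("low")
clamp();s=rep("clamped")
q1=inverse_kinematics([*AX,252],down(yaw(72)));q2=inverse_kinematics([*AX,252],down(yaw(108)));print((q2-q1).round(3))
E
```

```text
False
low 14.28 [ 582.5 -169.8  252.7] F [-0.  -0.2  0.3] T [-0.   -0.02  0.02] gap 85.5 q7 1.78
clamped 14.65 [ 582.5 -169.9  253.2] F [-3.3  1.1 10.8] T [0.12 0.75 0.01] gap 61.7 q7 1.78
[-0.102  0.009  0.148  0.006 -0.08  -0.001 -0.557]
```

```bash
cat >> h.py <<'E'
def rep(n):
    s=read_state();print(n,round(s["time"],2),s["eef_pos"].round(1),"F",s["ft_force"].round(1),"T",s["torque"].round(2),"gap",round(s["finger_gap"],1),"q7",round(s["qpos"][6],3));return s
def turn(d):
    q=np.array(read_state()["qpos"]);q[6]-=d;goto_joints(q)
E
python3 - <<'E'
from h import *
for k in(0.1,0.26,0.27):
    turn(k);rep("t")
open_gripper();rep("open")
movel([*AX,330],max_speed=200)
movep([565,-160,380],down(np.radians(70)));c=snap("wrist","w7");rep("v")
im=c["image"][60:370,180:430];cv2.imwrite("pics/z8.png",cv2.resize(im,None,fx=1.9,fy=1.9,interpolation=cv2.INTER_CUBIC))
P=cloud(c);z=P[...,2];top=(z>301)&(z<315);top[:60]=0;top[360:]=0;top[:,:180]=0;top[:,430:]=0
print("flats rect",cv2.minAreaRect(P[top][:,:2].astype(np.float32)))
E
```

```text
t 14.9 [ 582.4 -169.9  253.4] F [-1.8 -0.7 -0.3] T [-0.1  0.2 -0.1] gap 61.5 q7 1.683
t 15.27 [ 582.4 -170.1  253.4] F [-1.1 -1.3 -2.3] T [-0.37  0.16 -0.09] gap 61.6 q7 1.429
t 15.63 [ 582.3 -170.2  253.4] F [ 0.1 -2.7 -1.6] T [-0.52  0.29 -0.08] gap 61.7 q7 1.166
open 16.0 [ 582.6 -170.   253.6] F [ 0.1  0.3 -0.8] T [ 0.03  0.   -0.02] gap 85.2 q7 1.16
v 16.95 [ 564.7 -160.   379.1] F [-0.3 -0.6  0.2] T [-0.02  0.01  0.  ] gap 85.2 q7 1.411
flats rect ((581.8992919921875, -169.46739196777344), (31.802295684814453, 41.79029083251953), 65.72562408447266)
```

View pics/z8.png

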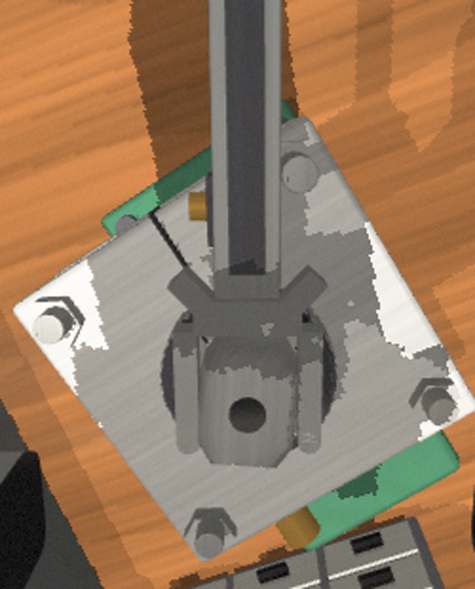

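The barrel took up the jaw slack (about 5°, as clearance predicts) and stopped. I'll check that the ring marks moved.

```bash
python3 - <<'E'
import cv2,numpy as np
o=[]
for f in("w2","w6","w7"):
    im=cv2.imread(f"pics/{f}.png")[195:310,250:366].astype(float);o.append(cv2.resize(np.clip(im*1.8,0,255).astype(np.uint8),(266,266),interpolation=cv2.INTER_CUBIC))
cv2.imwrite("pics/z9.png",np.hstack(o))
E
```

```text
(no output)
```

View pics/z9.png

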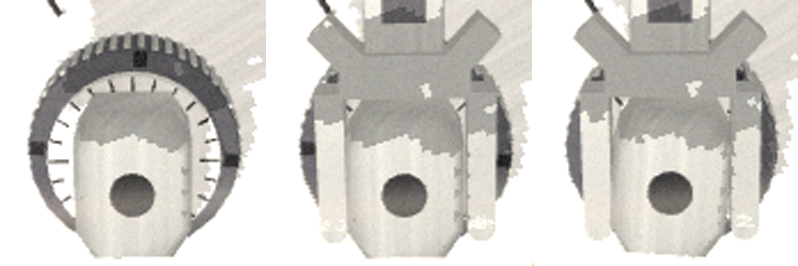

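In w6 the ring's black marks show at both sides. In w7 they have moved away, so the ring turns while the barrel is held. I continue with two more strokes.

```bash
python3 - <<'E'
from h import *
movep([*AX,325],down(yaw(72)))
movel([*AX,252],max_speed=100,guard=12);clamp();rep("c")
turn(.3);rep("t");turn(.33);rep("t")
open_gripper();turn(-.63);rep("o");clamp();rep("c")
for d in(.2,.2,.12,.11): turn(d);rep("t")
c=snap("scene","s8");t=snap("top","t8")
E
```

```text
c 18.62 [ 582.5 -169.9  253.2] F [-3.5  1.   9.7] T [0.07 0.73 0.01] gap 61.9 q7 1.728
t 19.02 [ 582.4 -170.1  253.3] F [-1.1 -1.7 -1.4] T [-0.39  0.2  -0.11] gap 62.1 q7 1.432
t 19.43 [ 582.3 -170.3  253.4] F [-1.4 -1.8 -1.6] T [-0.47  0.33 -0.15] gap 61.4 q7 1.108
o 20.48 [ 582.6 -169.9  253.5] F [0.2 0.9 0.9] T [-0.01  0.04 -0.01] gap 85.4 q7 1.731
c 20.84 [ 582.6 -169.8  254.1] F [-3.1  0.9  8.8] T [ 0.41  0.74 -0.15] gap 62.2 q7 1.732
t 21.16 [ 582.5 -170.   254.2] F [-1.  -0.6  2.1] T [-0.14  0.2  -0.13] gap 61.8 q7 1.535
t 21.48 [ 582.5 -170.1  254.2] F [-1.6 -1.8  1.8] T [-0.34  0.23 -0.14] gap 61.8 q7 1.342
t 21.73 [ 582.5 -170.2  254.2] F [-0.9 -1.4  1.1] T [-0.45  0.28 -0.08] gap 61.8 q7 1.229
t 21.98 [ 582.4 -170.3  254.2] F [-0.9 -1.2  1.7] T [-0.46  0.34 -0.14] gap 62.1 q7 1.125
```

```bash
python3 - <<'E'
from h import *
open_gripper();turn(-.62);clamp();rep("c")
turn(.36);b=rep("t")["torque"][2]
for i in range(8):
    turn(.04);s=rep("t");tz=s["torque"][2]
    if abs(tz-b)>1.2: print("stop");break
E
```

```text
c 23.48 [ 582.7 -169.9  254.9] F [-4.5  2.1  9.5] T [ 0.55  0.83 -0.11] gap 62.0 q7 1.738
t 23.93 [ 582.6 -170.1  255. ] F [-2.  -1.8  2.4] T [-0.38  0.3  -0.1 ] gap 61.7 q7 1.382
t 24.18 [ 582.6 -170.1  255. ] F [-0.2 -1.   1.5] T [-0.27  0.26  0.11] gap 61.8 q7 1.344
t 24.43 [ 582.5 -170.2  255. ] F [-2.1 -2.5  1.2] T [-0.44  0.26  0.85] gap 61.8 q7 1.307
t 24.68 [ 582.5 -170.2  255. ] F [-2.3 -4.   2.2] T [-0.59  0.36  1.84] gap 61.7 q7 1.27
stop
```

```bash
python3 - <<'E'
from h import *
p=1.84
for i in range(3):
    turn(.03);tz=rep("t")["torque"][2]
    if tz>3.2 or tz<p+.2: print("stop");break
    p=tz
E
```

```text
t 24.93 [ 583.5 -170.9  255.1] F [ 7.7 -6.7 -3.9] T [-1.56 -1.69  1.12] gap 61.5 q7 1.241
stop
```

Torque rose from 0.1 to 1.84 N m and then the pads slipped, so the ring appears to be at its stop. I release and check the barrel angle and ring marks.

```bash
python3 - <<'E'
from h import *
open_gripper();rep("o")
movel([*AX,330],max_speed=200)
movep([565,-160,380],down(np.radians(70)));c=snap("wrist","w9");rep("v")
P=cloud(c);z=P[...,2];top=(z>301)&(z<315);top[:60]=0;top[360:]=0;top[:,:180]=0;top[:,430:]=0
print("flats rect",cv2.minAreaRect(P[top][:,:2].astype(np.float32)))
im=c["image"][170:330,225:391].astype(float);cv2.imwrite("pics/z10.png",cv2.resize(np.clip(im*1.6,0,255).astype(np.uint8),None,fx=3.6,fy=3.6,interpolation=cv2.INTER_CUBIC))
E
```

```text
o 25.29 [ 582.5 -170.1  255. ] F [ 0.2  0.2 -0.8] T [-0.02  0.05  0.02] gap 85.3 q7 1.24
v 26.19 [ 564.7 -159.9  379.4] F [ 0.2  1.  -0.5] T [-0.   -0.   -0.01] gap 85.8 q7 1.382
flats rect ((582.0866088867188, -169.5601806640625), (31.872037887573242, 42.058311462402344), 62.18541717529297)
```

View pics/z10.png

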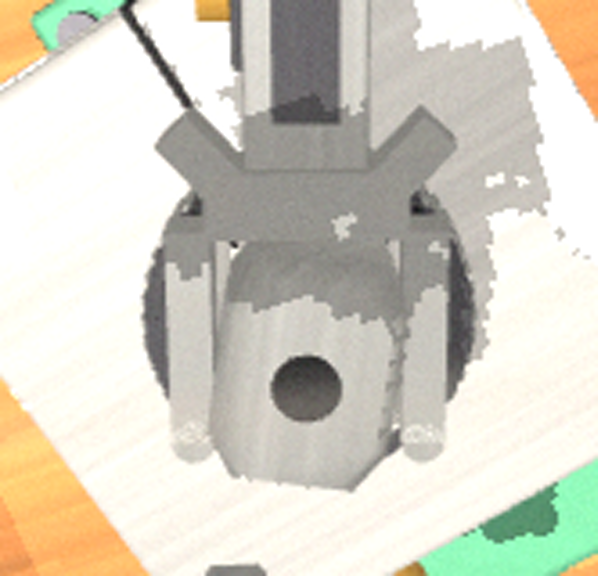

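```bash
python3 - <<'E'
from h import *
for f in("w2","w6","w7","w9"):
    c=load(f);P=cloud(c);z=P[...,2]
    L=(P[...,:2]-AX)@D;W=(P[...,:2]-AX)@N
    sub=np.zeros((480,640),bool);sub[:360,180:430]=1
    k=sub&(z>284)&(z<291)&(L<-55)&(abs(W)<20)&~((L>-85)&(W>11.8))
    r=[]
    for a in range(-150,-55,6):
        q=k&(L>a)&(L<a+6)
        if q.sum()>20 and f!="w2":r.append([L[q].mean(),W[q].min(),W[q].max()])
    if r:
        r=np.array(r);print(f,"handle: low edge",np.polyfit(r[:,0],r[:,1],1).round(4),"up edge",np.polyfit(r[:,0],r[:,2],1).round(4), "deg",np.degrees(np.polyfit(r[:,0],r[:,1:].mean(1),1)[0]).round(2))
    if f!="w2":
        for n,s in(("arm+",1),("arm-",-1)):
            q=sub&(z>288)&(z<296)&(L>-22)&(L<24)&(W*s>12)&(W*s<32);print("  ",n,"tipL",np.percentile(L[q],99.5).round(1),"outer",np.percentile(W[q]*s,[1,99]).round(1),"z",np.median(z[q]).round(2))
    # barrel side edges at several z>301
    t=sub&(z>303)&(z<315)&(abs(L)<40)&(abs(W)<40)
    e=[]
    for a in np.arange(-10,10,2):
        q=t&(L>a)&(L<a+2)
        if q.sum()>5:e.append([a+1,W[q].min(),W[q].max()])
    e=np.array(e);print("  barrel edges deg",np.degrees(np.arctan([np.polyfit(e[:,0],e[:,1],1)[0],np.polyfit(e[:,0],e[:,2],1)[0]])).round(2))
E
```

```text
barrel edges deg [0.   0.83]
w6 handle: low edge [ 2.50000e-03 -1.01989e+01] up edge [-9.00000e-04  1.10416e+01] deg 0.04
   arm+ tipL 19.8 outer [14.1 25.4] z 292.63
   arm- tipL 19.6 outer [14.5 24.4] z 292.72
  barrel edges deg [-0.66 -0.11]
w7 handle: low edge [-7.10000e-03 -1.05714e+01] up edge [-5.60000e-03  1.11637e+01] deg -0.36
   arm+ tipL 20.1 outer [13.6 25.1] z 292.65
   arm- tipL 19.7 outer [13.9 24.8] z 292.65
  barrel edges deg [-4.36 -5.15]
w9 handle: low edge [-9.50000e-03 -1.06139e+01] up edge [-1.0500e-02  1.0852e+01] deg -0.57
   arm+ tipL 20.1 outer [13.8 25.1] z 292.67
   arm- tipL 19.5 outer [15.3 24.9] z 292.75
  barrel edges deg [-8.   -8.24]
```

The spanner held at its brace (0.6° of bedding). The barrel has moved about 8°, under one graduation. By the strokes, the ring has turned about 2.2 rad relative to it. Now I take the spanner off.

```bash
python3 - <<'E'
from h import *
y2=YF-np.radians(.5);t=AX-99.6*D+1.0*N
R=down(y2+np.pi/2)
movep([*t,335],R)
print(movel([*t,281.5],max_speed=100,guard=12));clamp();rep("c")
print(movel([*t,286],max_speed=30,guard=30));rep("l")
c=snap("top","t10");s=snap("scene","s10")
a=cv2.resize(s["image"][130:300,100:270],None,fx=2.3,fy=2.3,interpolation=cv2.INTER_CUBIC)
b=cv2.resize(c["image"][150:270,400:520],(391,391),interpolation=cv2.INTER_CUBIC)
cv2.imwrite("pics/z11.png",np.hstack([a,b]))
E
```

```text
False
c 27.94 [ 488.4 -136.2  281.9] F [-2.4 -0.3  6.5] T [-0.15  0.59  0.01] gap 20.0 q7 1.361
False
l 28.24 [ 488.4 -136.2  286. ] F [ 2.2 -3.6 -3.6] T [-0.6  -0.25 -0.06] gap 19.7 q7 1.362
```

View pics/z11.png

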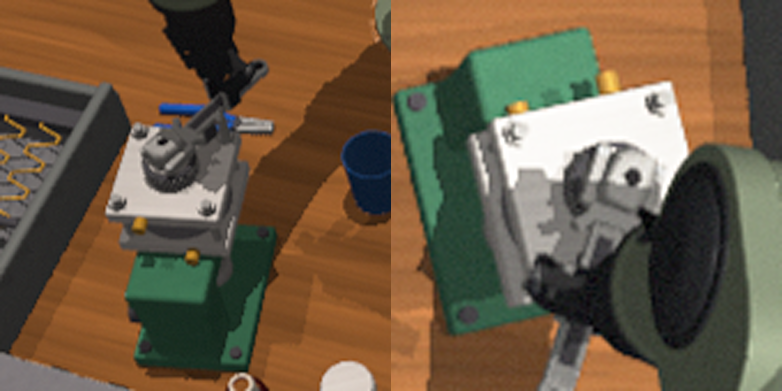

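```bash
python3 - <<'E'
from h import *
t=AX-99.6*D+1.0*N
print(movel([*t,300],max_speed=50,guard=25));rep("a")
print(movel([*t,335],max_speed=100,guard=25));rep("b")
st=read_state();c=snap("wrist","w11");P=cloud(c);Q=(P-st["eef_pos"])@st["tool_rot"]
for r in(180,200,230,255,280,330,360,390):print(r,np.median(Q[r:r+6,(290 if r<215 else 303):(340 if r<215 else 328)].reshape(-1,3),0).round(1))
m=(Q[...,2]>-25)&(Q[...,2]<10);m[:,:270]=0;m[:,370:]=0;m[:90]=0;m[275:]=0
print("tail",Q[m][:,1].min())
movep([475,60,340],down(np.radians(80)))
y=np.radians(-1.25);g=np.array([574.7,201.4])-100*np.array([np.cos(y),np.sin(y)])
movep([*g,110],down(y+np.pi/2));rep("m");snap("scene","s11")
E
```

```text
False
a 28.77 [ 488.5 -135.5  299.8] F [ 3.1  0.5 -6.3] T [ 0.35 -0.46  0.14] gap 19.6 q7 1.363
False
b 29.27 [ 488.2 -136.1  334.6] F [ 0.3 -0.  -4.2] T [-0.01  0.21  0.03] gap 19.5 q7 1.366
180 [  0.3 -51.3 -18. ]
200 [  0.1 -44.4 -16.3]
230 [  0.2 -33.1 -13.8]
255 [  0.2 -22.9 -11.4]
280 [  0.2 -12.   -8.7]
330 [ 0.2 12.8 -2.9]
360 [ 0.2 29.9  1.3]
390 [ 0.2 48.8  5.8]
tail -75.31489672393391
m 31.18 [475.8 202.7 110.9] F [ 1.  -0.2 -2.8] T [-0.03  0.14  0.02] gap 19.4 q7 0.825
```

View pics/s11.png

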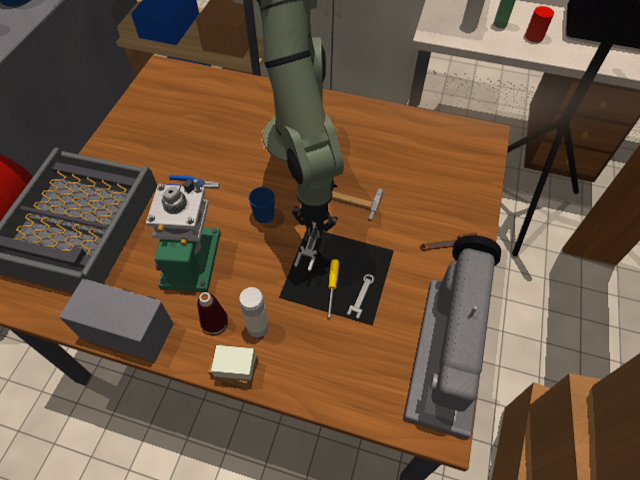

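The handle slipped in pitch in the grip, so the head is now about 13° down. I'll tilt the tool to lay the spanner level, with a guarded descent.

```bash
python3 - <<'E'
from h import *
y=np.radians(-1.25);g=np.array([574.7,201.4])-100*np.array([np.cos(y),np.sin(y)])
R=down(y+np.pi/2)@rx(np.radians(-13.4))
movep([*g,60],R);rep("p")
st=read_state();c=snap("wrist","w12");P=cloud(c)
for r in(180,200,255,280,330,390):print(r,np.median(P[r:r+6,(290 if r<215 else 303):(340 if r<215 else 328)].reshape(-1,3),0).round(1))
E
```

```text
p 31.82 [475.7 203.9  61. ] F [ 0.6  0.3 -3. ] T [ 0.06  0.57 -0.01] gap 19.6 q7 0.467
180 [421.9 205.   66.3]
200 [429.  204.8  66.4]
255 [451.  204.3  66.6]
280 [462.3 204.1  66.4]
330 [487.7 203.5  66.6]
390 [524.7 202.7  66.5]
```

```bash
python3 - <<'E'
from h import *
y=np.radians(-1.25);g=np.array([574.7,201.4])-100*np.array([np.cos(y),np.sin(y)])
print(movel([*g,15],max_speed=100,guard=10),movel([*g,7.2],max_speed=30,guard=6));rep("d")
open_gripper();rep("o")
movel([*g,90],max_speed=150)
movep([455,205,200],down(np.pi/2));c=snap("wrist","w13")
P=cloud(c);print("hd z",[np.median(P[a:a+4,305:325,2]).round(1) for a in(170,200,240,280,302)])
movep([565,-160,380],down(np.radians(70)));c=snap("wrist","w14");rep("v")
P=cloud(c);z=P[...,2];top=(z>303)&(z<315);top[:60]=0;top[360:]=0;top[:,:180]=0;top[:,430:]=0
print("flats rect",cv2.minAreaRect(P[top][:,:2].astype(np.float32)))
im=np.hstack([np.clip(cv2.imread(f"pics/{f}.png")[195:310,250:366].astype(float)*1.4,0,255).astype(np.uint8) for f in("w2","w14")]);cv2.imwrite("pics/z12.png",cv2.resize(im,None,fx=3.4,fy=3.4,interpolation=cv2.INTER_CUBIC))
E
```

```text
False True
d 33.0 [475.  203.8   7.2] F [-1.6 -0.9  9.7] T [-0.05  0.29 -0.08] gap 19.3 q7 -0.125
o 33.65 [474.3 203.4   6.3] F [-0.2  0.1  1.2] T [ 0.02  0.25 -0.04] gap 85.3 q7 -0.127
hd z [np.float64(12.5), np.float64(12.8), np.float64(12.8), np.float64(12.8), np.float64(16.7)]
v 36.61 [ 565.1 -158.5  379.6] F [ 0.1  0.3 -0.5] T [-0.05 -0.01  0.01] gap 85.4 q7 1.166
flats rect ((581.9078979492188, -169.35008239746094), (30.720001220703125, 40.1544189453125), 65.48667907714844)
```

View pics/w13.png

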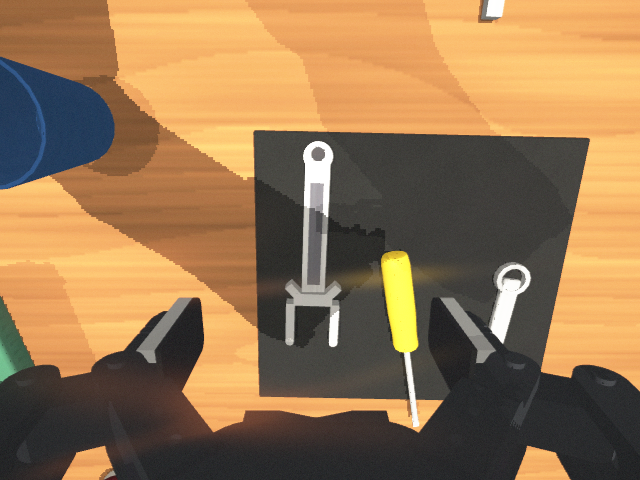

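View pics/z12.png

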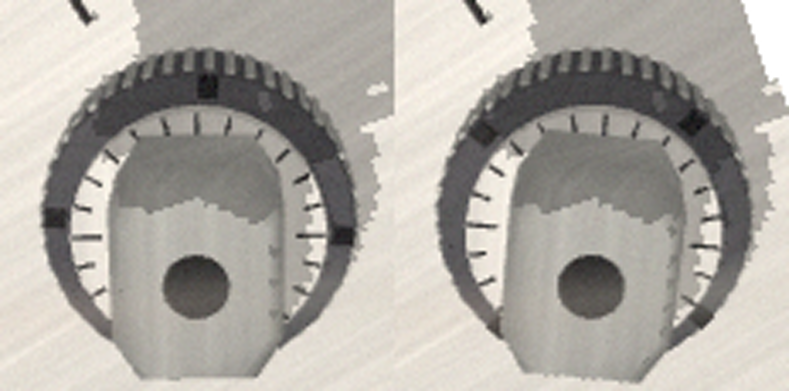

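The spanner lies flat on the mat (handle top 12.8 mm, head 16.7 mm) and the barrel is now about 5° from its start. I measure the ring mark angles (marks near (482,134) and (693,122) in the crop) against the start.

```bash
python3 - <<'E'
from h import *
for f,L in(("w2",[(207,86),(56,217),(344,235)]),("w14",[(482-394.4,134),(693-394.4,122),(495-394.4,323),(703-394.4,318)])):
    c=load(f);g=cv2.cvtColor(cv2.imread(f"pics/{f}.png"),cv2.COLOR_BGR2GRAY).astype(float)
    for u,v in L:
        u0,v0=250+u/3.4,195+v/3.4
        # refine: darkest centroid
        a,b=int(round(u0)),int(round(v0));w=g[b-4:b+5,a-4:a+5];wt=np.clip(np.percentile(w,40)-w,0,None);yy,xx=np.mgrid[b-4:b+5,a-4:a+5]
        uu,vv=(wt*xx).sum()/wt.sum(),(wt*yy).sum()/wt.sum()
        d=onz(c,uu,vv,274.5)[:2]-AX;print(f,(round(uu,1),round(vv,1)),"r",np.hypot(*d).round(1),"az",np.degrees(np.arctan2(d[1],d[0])).round(1))
# barrel angle from scale ticks/edges
for f in("w2","w14"):
    c=load(f);P=cloud(c);z=P[...,2];L=(P[...,:2]-AX)@D;W=(P[...,:2]-AX)@N
    t=(z>303)&(z<315)&(abs(L)<40)&(abs(W)<40);e=[]
    for a in np.arange(-12,8,2):
        q=t&(L>a)&(L<a+2)
        if q.sum()>5:e.append([a+1,W[q].min(),W[q].max()])
    e=np.array(e);print(f,np.degrees(np.arctan([np.polyfit(e[:,0],e[:,1],1)[0],np.polyfit(e[:,0],e[:,2],1)[0]])).round(2))
E
```

```text
w2 (np.float64(310.9), np.float64(219.8)) r 29.1 az 156.0
w2 (np.float64(266.0), np.float64(259.0)) r 28.9 az -112.3
w2 (np.float64(350.5), np.float64(264.0)) r 29.5 az 65.4
w14 (np.float64(276.8), np.float64(233.7)) r 28.6 az -152.3
w14 (np.float64(337.2), np.float64(230.7)) r 29.1 az 117.5
w14 (np.float64(279.0), np.float64(290.1)) r 30.2 az -63.1
w14 (np.float64(339.7), np.float64(288.2)) r 30.2 az 27.2
w2 [0.65 0.04]
w14 [-5.16 -6.27]
```

```bash
python3 - <<'E'
from h import *
snap("top","t14");rep("x")
E
```

```text
x 36.66 [ 565.1 -158.7  379.6] F [-0.7 -0.6  0.7] T [ 0.02 -0.01  0.05] gap 85.5 q7 1.166
```

View pics/t14.png

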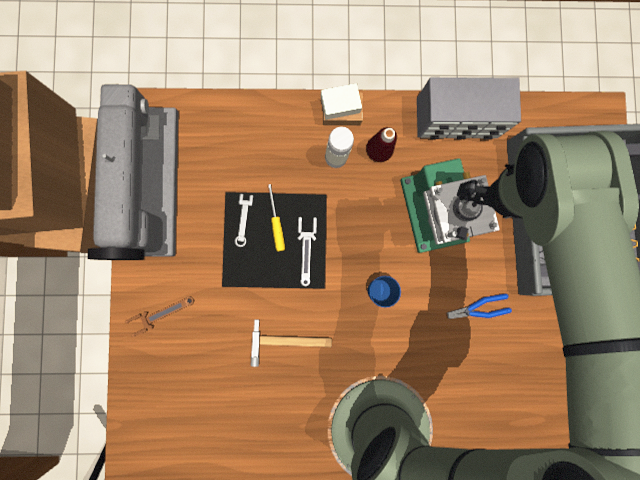

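The top view shows the spanner back on the mat at (307,252), every other item where it was, and the gripper clear of the press. I'm handing in.

```bash
python3 -c "
from h import *
finish_job();rep('end')"
```

```text
the job is handed in; nothing more can be done
the job is handed in; nothing more can be done
```

I locked the adjuster and handed the job in at about 37 s. The one doubt is that the ring measures about 2.15 rad, slightly under the 2.2 rad given as fully home.

**What I did:** I lowered the large spanner onto the flats, with its handle on the block and against the stud. I turned the lock ring clockwise in four strokes until it stiffened. Then I took the spanner off and laid it back on the mat.

**Last checks:**
- **Ring:** Torque rose from about 0.1 to 1.84 N m, then the pads slipped on the ring. The ring marks show 129° of turn, which is about 123° (2.15 ± 0.02 rad) relative to the barrel. That lies within the 0.1 rad stiffening zone. I did not tighten again, because the pads slip at about that torque.
- **Adjuster:** It turned about 5–6° clockwise in all, and I measured about 8° while it was still loaded in the spanner. Both are under the 15° graduation. More than half of that is the clearance of the jaw on the flats.
- **Spanner:** It tipped about 13° in the grip while being lifted off. I corrected this before placing it, and it now lies flat on the mat.
- **Everything else:** The final top view shows the other items where they were, with the gripper touching nothing.

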